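# Snap the blue socket holder onto the counter dock

### The arm

A 7-joint arm with a two-finger parallel gripper is mounted at the origin on the work surface. World frame = base frame: x ahead of the robot, y to its left, z up, the work surface at z = 0. Lengths are in m, angles in rad, forces in N, time in s.
With the tool pointing down it reaches from about 0.425 to 0.925 m from the base axis. Payload 6.8 kg.
Tool frame: the origin (TCP) lies at the very end of the fingers, on their centre line; the grasp point (between the pads) lies 19 mm behind it; z points along the fingers, y is the line along which they close (so a half turn about z gives the same grasp; the last joint's range is limited). The gripper opens to 85 mm and grips with 20 to 120 N. Pads are 22 mm wide; open, the fingers measure 114 mm over their backs; the gripper's body (76 mm by 85 mm) begins 54 mm behind the grasp point. The pads swing forward as they close: fully open they stand 13 mm farther back than shut.
Start: joints at [-1.209, 0.477, 0.022, 1.555, -0.011, 1.109, -0.083], TCP at [0.306, 0.602, 0.231] pointing down, gripper open.
Joint ranges: [-2.96, 2.96], [-0.34, 2.1], [-1.41, 1.46], [0.24, 2.44], [-1.37, 4.51], [0.17, 1.92], [-2.96, 2.96]. Speed limits (rad/s): [2.39, 2.39, 3.14, 3.14, 3.14, 3.14, 3.14].

### API

Orientations are given as a unit quaternion [w, x, y, z].
In Python, from station import bot gives the robot as it stands.
- The arm moves only by the tool jog_arm, never from a script. Its argument "motion" is a list of rows, each a list of 7 numbers: the turn, a rotation vector about the tool's x, y, z in rad, then the shift along the tool's x, y, z in mm, then the finger opening in mm, from 0 to 85.4. A call has 1 to 10 rows; each row is the pose to reach, as a shift and turn from the pose commanded when the call began, along the tool's axes at that moment; what a row does not reach only later rows make up. A row lasts 1/8 s, in which the tool goes at most 62.5 mm and 10.7 degrees, less where a joint would pass 70% of its speed; a pose out of reach is approached as far as the arm can. A call with a gripper value outside its range is refused whole. The fingers move at their own pace and stop on an object; "grip_force" is the grip in N (left out, the last holds). Time passes only in rows, so rows that repeat a pose let the fingers close. It gives the time, the measured TCP pose, the force, the opening and the grip force at its end, in the units of the state.
- bot.get_obs(): the state, without advancing time (a new reading comes with each control period).
- bot.read_camera(name): name is "scene" or "top" or "wrist"; returns a dict with "pixels" (400x640x3 uint8, red, green, blue), "camera_matrix" (3x3 intrinsics, pixels), "T" (4x4, takes a point from camera to world coordinates); the wrist camera has in their place "tool_from_camera" (4x4, takes a point from camera to tool coordinates, whose origin is the TCP and whose axes are the flange's). Camera axes: x right, y down, z forward; pixel columns grow to the right and rows downward; lengths in m; the calibration is good to about 2 mm. The wrist camera is an equidistant fisheye: a pixel r from the principal point sees the ray r / f radians off the axis. A picture is of the moment at which its call begins: read the wrist's pose just before it. There is no depth.
- bot.hand_in(): hands the job in; it is judged then, once.
Trained networks look in a picture, given as the dict that the camera call returned (one of the last four; its "shot" number tells which), for a name from the list of things; names that differ only in an ending like _2 or _b are one class to them, and where a whole thing is asked for, a point or a joint stands for the part that bears it (a point fixed in the world has none). Each returns a list of dicts, best first, with "score" (0 to 1); they miss things now and then, are a little off and sometimes report something else, mostly with a low value. They report only what shows in the picture. A call takes as long as a camera call. They do not tell look-alikes from the thing itself.
- bot.spot_in(thing, picture): "xy" ([column, row] in pixels, amid what is visible of it).
- bot.tip_of(thing, picture): "xy" ([column, row] in pixels: a listed point, or the origin of a listed thing).
The state is a dict: "t": time; "q": joint angles; "joint_vel": joint speeds; "joint_torque": joint torques, N m; "eef_pos": TCP position; "tool_rot": TCP orientation; "contact_force": force on the tool from outside, world axes, zero at the start; "torque": the same for the moment, N m; "gripper_width": opening from 0.0 (shut) to 1.0 (fully open); "grasp_force": force on a finger pad.
Only numpy, scipy, OpenCV 4.12 (cv2) and the standard library are available. Lean on these libraries where they do the work, as an engineer would, in place of code of your own. Each camera call takes 0.05 s, during which the arm holds its last target. There are 200 camera calls.

### The job

Pick up the blue socket holder and press it down over the two bare white studs of the black dock on the counter, its length along the row, until it snaps fully home and sits flush on the dock, then let go of it. Leave the red and the green holder where they lie.

Things in the scene. Friction and masses are not known exactly. Their poses are not given: they have to be found in the camera images.
- blue_holder: Blue socket holder, loose: block 92 (x) x 50 (y) x 50 mm high, 130 to 200 g, three chrome sockets fixed in a row on top, 68 mm high in all. Origin: centre of the underside, z up. Underside hollow, 32 mm deep, 86 x 44 mm inside, a 4 mm rib across the middle making two equal openings for the studs. Hold it across the 50 mm (along y), 20 to 45 mm above its underside. Fits the dock either way round.
- red_holder: Red holder, same shape, size, origin and axes as the blue one, loose: a bystander.
- green_holder: Green holder, same shape, size, origin and axes, loose: a bystander. (A fourth holder, yellow, is fixed on the black dock plate, centred 116 mm from the bay point along its -x; its top is 80 mm above the counter.)
- bay (a point): Centre of the free half of the black dock (fixed plate, 12 mm thick), on its upper face; x along the row, z up. White studs at x = +-22 mm, 26 mm high, tapering from 20 to 8 mm across, guide a holder in. Orange spring clips beside them stop a holder laid on 7 to 10 mm up; press straight down (6 to 12 N) until its underside meets the plate, its origin at this point.
Not all that is in view belongs to the job. What is shaped like the part that bears bay but pink or purple is not meant.

How it is judged:
On the way:
1. the blue holder is pressed home on the dock's bare studs by the robot (z of blue_holder in the frame of bay below 0.004 m and horizontal distance between blue_holder and bay below 0.015 m and contact force between any of the fingers, the arm and blue_holder above 1 N), for 0.1 s.
At the end, for the whole second after the job is handed in: The blue holder is at rest on the dock's free place: underside within 4 mm of the plate, within 15 mm of the place's centre, along the row within 15 degrees either way round, upright within 4 degrees; the red and green holders are within 30 mm of where they began (z of blue_holder in the frame of bay between -0.004 and 0.004 m and horizontal distance between blue_holder and bay below 0.015 m and angle between the x axis of blue_holder and the x axis of bay, either way round below 0.26 rad and angle between blue_holder's own z axis and vertical below 0.07 rad and linear speed of blue_holder below 0.02 m/s and distance of each of red_holder, green_holder from where it was at the start of the episode below 0.03 m); the robot touches nothing.
It fails at once if the red holder is moved more than 30 mm (distance of red_holder from where it was at the start of the episode above 0.03 m).
It fails at once if the green holder is moved more than 30 mm (distance of green_holder from where it was at the start of the episode above 0.03 m).
It also fails if it takes over 38 s, if anything falls off the work surface, if the arm or the gripper's body presses on something with over 40 N, if the wrist force passes 120 N, or if a joint passes its speed limit or range.

## Working session

There is one attempt and no reset: what is moved stays moved. The work goes in short steps, Python scripts to look and compute and a tool call to move; the robot and the scene stay as the last step left them, time stands still between calls to the robot, and variables do not carry over. Pictures are saved under pics/ and viewed, at most 10 in all, crops included, and the job is handed in when it is done.

Besides the shell and the picture viewer there is one more tool, called after "Request:" by a JSON object that holds its "api" and its "payload". jog_arm: Moves the arm, as the interface text tells. Its arguments: {"type":"object","properties":{"motion":{"type":"array"},"grip_force":{"type":"number"}},"required":["motion"]}

```bash
mkdir -p pics; cat > h.py <<'E'
import numpy as np,cv2
from station import bot
from scipy.spatial.transform import Rotation as R
def pix2world(p,uv,z):
    K=p["camera_matrix"];T=np.array(p["T"])
    d=T[:3,:3]@np.linalg.solve(np.array(K),[uv[0],uv[1],1.]);o=T[:3,3]
    return o+d*(z-o[2])/d[2]
def save(p,n,crop=None,s=1):
    im=p["pixels"][:,:,::-1]
    if crop: a,b,c,d=crop; im=im[b:d,a:c]
    cv2.imwrite("pics/"+n,cv2.resize(im,None,fx=s,fy=s,interpolation=cv2.INTER_CUBIC))
def rot(o):
    w,x,y,z=o["tool_rot"]; return R.from_quat([x,y,z,w]).as_matrix()
E
python3 - <<'E'
from h import *
o=bot.get_obs();print(o["t"],o["eef_pos"],rot(o).round(3).tolist())
a=bot.read_camera("top");b=bot.read_camera("scene")
save(a,"top.png");save(b,"scene.png")
for n,p in(("top",a),("scene",b)):
  print(n,np.array(p["T"]).round(3).tolist())
  for t in("blue_holder","bay"):
    for f in(bot.spot_in,bot.tip_of):
      r=f(t,p); print(t,f.__name__,[(x["score"],x["xy"],pix2world(p,x["xy"],0.012 if t=="bay" else 0.0 if f==bot.tip_of else .03).round(3).tolist()) for x in r[:4]])
E
```

```text
0.0 [0.30535528 0.60133026 0.23035289] [[-0.892, 0.453, -0.001], [0.453, 0.892, -0.002], [-0.0, -0.002, -1.0]]
top [[-0.017, -0.99, 0.141, 0.337], [-1.0, 0.018, 0.0, 0.047], [-0.003, -0.141, -0.99, 0.986], [0.0, 0.0, 0.0, 1.0]]
blue_holder call [(0.55, [251.5, 208.5], [0.448, 0.229, 0.03])]
blue_holder call [(0.94, [254.7, 207.5], [0.454, 0.226, 0.0]), (0.28, [345.6, 143.4], [0.622, -0.016, 0.0])]
bay call [(0.92, [444.3, 294.0], [0.227, -0.251, 0.012]), (0.68, [215.1, 295.3], [0.234, 0.321, 0.012]), (0.63, [324.7, 137.4], [0.636, 0.04, 0.012]), (0.31, [425.6, 200.5], [0.463, -0.217, 0.012])]
bay call [(0.89, [346.7, 143.8], [0.617, -0.018, 0.012]), (0.81, [469.7, 301.0], [0.209, -0.313, 0.012]), (0.68, [239.0, 290.7], [0.244, 0.261, 0.012])]
scene [[-0.814, 0.383, -0.436, 0.858], [0.58, 0.554, -0.597, 0.606], [0.013, -0.739, -0.673, 0.665], [0.0, 0.0, 0.0, 1.0]]
blue_holder call [(0.58, [378.1, 256.5], [0.457, 0.222, 0.03])]
blue_holder call [(0.6, [377.3, 267.4], [0.457, 0.224, 0.0])]
bay call [(0.89, [250.4, 254.3], [0.649, 0.063, 0.012]), (0.66, [330.6, 122.1], [0.234, -0.242, 0.012]), (0.65, [500.8, 255.0], [0.242, 0.348, 0.012]), (0.38, [378.8, 257.9], [0.447, 0.215, 0.012])]
bay call [(0.97, [322.2, 109.7], [0.215, -0.311, 0.012]), (0.71, [463.7, 229.2], [0.248, 0.257, 0.012]), (0.57, [240.5, 225.1], [0.627, -0.021, 0.012])]
```

View pics/top.png

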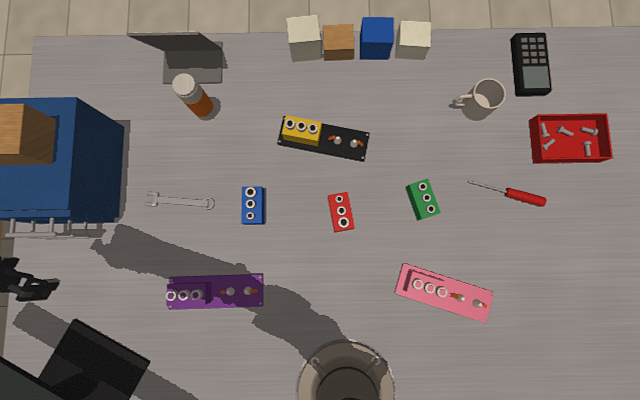

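View pics/scene.png

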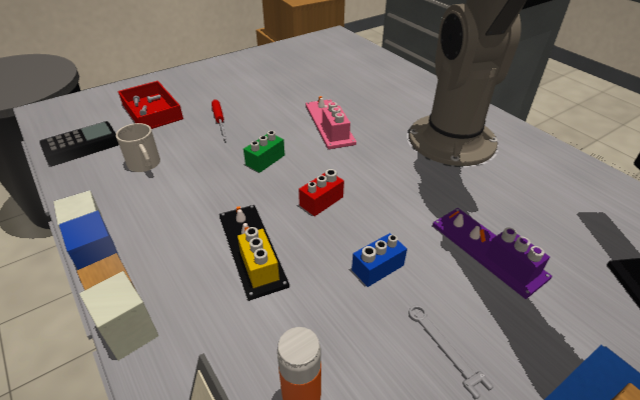

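Candidates in the top picture:
- **Blue holder:** the blue block with three sockets at (253,205). The blue cube at (377,37) and the large blue box at (60,170) are not it.
- **Dock:** the black plate at (323,138), with bare studs near (338,140) and (354,144). The purple dock (215,290) and pink dock (444,290) are decoys.

I'll check the choice in a close crop.

```bash
python3 - <<'E'
from h import *
a=bot.read_camera("top");b=bot.read_camera("scene")
save(a,"crop.png",(235,105,375,235),4)
for n,p in(("top",a),("scene",b)):
  hsv=cv2.cvtColor(p["pixels"],cv2.COLOR_RGB2HSV)
  m=cv2.inRange(hsv,(105,130,50),(125,255,255))
  k,l,st,c=cv2.connectedComponentsWithStats(m)
  for i in range(1,k):
    if st[i,4]>150: print(n,st[i],c[i])
  # black plate
  m=cv2.inRange(hsv,(0,0,0),(180,120,70))
  k,l,st,c=cv2.connectedComponentsWithStats(m)
  for i in range(1,k):
    if st[i,4]>300 and n=="top" : print("blk",st[i],c[i])
  print(n,[x.tolist() for x in [np.array(p["camera_matrix"])]])
p=a
hsv=cv2.cvtColor(p["pixels"],cv2.COLOR_RGB2HSV)
m=cv2.inRange(hsv,(105,130,50),(125,255,255)); m[:180]=0;m[230:]=0;m[:,:235]=0;m[:,275:]=0
ys,xs=np.nonzero(m)
W=np.array([pix2world(p,u,0.05)[:2] for u in zip(xs,ys)]).astype(np.float32)
print(cv2.minAreaRect(W))
m=cv2.inRange(hsv,(0,0,0),(180,255,70)); m[:110]=0;m[165:]=0;m[:,:270]=0;m[:,375:]=0
ys,xs=np.nonzero(m)
W=np.array([pix2world(p,u,0.012)[:2] for u in zip(xs,ys)]).astype(np.float32)
print(cv2.minAreaRect(W))
E
```

```text
top [ 360   17   34   42 1315] [375.921673    37.45019011]
top [   0   97  124  126 9963] [ 64.93857272 168.75429088]
top [242 187  22  37 556] [253.5        206.73381295]
blk [ 129   33   94   36 2053] [186.45104725  50.41013151]
blk [ 510   33   42   64 1366] [527.85358712  62.24231332]
blk [ 277  124   93   38 1504] [334.27393617 142.82513298]
blk [   0  256   59   45 1399] [ 22.89778413 282.18155826]
blk [   0  319  150   81 7328] [ 77.7706059  369.95824236]
blk [ 314  356   66   44 2286] [346.92519685 380.47156605]
top [[[380.3980043651398, 0.0, 323.0338285677937], [0.0, 380.3980043651398, 197.3311968472829], [0.0, 0.0, 1.0]]]
scene [  60  211   48   58 1670] [ 83.09101796 237.87664671]
scene [ 352  241   55   46 1280] [378.69921875 263.934375  ]
scene [ 544  345   96   55 2884] [596.68585298 378.01976422]
scene [[[434.4190728727912, 0.0, 327.93710691013825], [0.0, 434.4190728727912, 202.6750283985569], [0.0, 0.0, 1.0]]]
((0.45454126596450806, 0.22248199582099915), (0.09109728783369064, 0.05242324620485306), 0.28087398409843445)
((0.6333237886428833, 0.0445040762424469), (0.23281025886535645, 0.08125752955675125), 77.35865020751953)
```

View pics/crop.png

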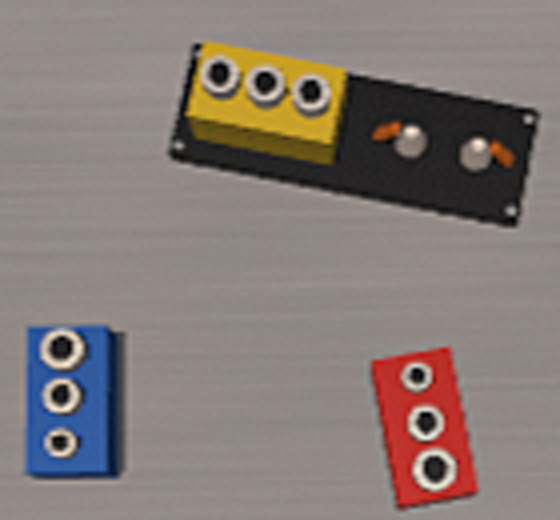

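Confirmed: the holder is blue with three sockets at crop (62,400), and the free half of the black dock has its studs at crop (411,138) and (477,152). Blue is at about (0.4545, 0.223), long axis along world x. Moving above it.

Request:
{"api": "jog_arm", "payload": {"motion": [[0, 0, -0.15, -50, -45, 10, 85], [0, 0, -0.3, -100, -90, 20, 85], [0, 0, -0.4, -150, -135, 30, 85], [0, 0, -0.47, -200, -180, 40, 85], [0, 0, -0.47, -250, -225, 50, 85], [0, 0, -0.47, -304, -270, 60, 85], [0, 0, -0.47, -304, -270, 60, 85], [0, 0, -0.47, -304, -270, 60, 85], [0, 0, -0.47, -304, -270, 60, 85], [0, 0, -0.47, -304, -270, 60, 85]]}}

```text
t: 1.85
eef_pos: [0.454, 0.2252, 0.1715]
tool_rot: [0.0, -0.001, 1.0, 0.0]
contact_force: [-0.1, -0.1, 0.4]
gripper_width: 0.992
grasp_force: 0.0
```

```bash
cat >> h.py <<'E'
def wpix(p,o,uv,z):
    K=np.array(p["camera_matrix"]);T=np.array(p["tool_from_camera"])
    d=(np.array(uv,float)-K[:2,2])/np.array([K[0,0],K[1,1]]);r=np.linalg.norm(d)
    ray=np.array([*(d/r*np.sin(r)),np.cos(r)]) if r>0 else np.array([0,0,1.])
    M=rot(o); ray=M@T[:3,:3]@ray; c=M@T[:3,3]+o["eef_pos"]
    return c+ray*(z-c[2])/ray[2]
def wshot():
    o=bot.get_obs(); return o,bot.read_camera("wrist")
E
python3 - <<'E'
from h import *
o,p=wshot();print(o["t"],o["eef_pos"],rot(o).round(3).tolist(),p["camera_matrix"],np.round(p["tool_from_camera"],3).tolist())
save(p,"w1.png")
for t in("blue_holder","bay"):
  print(t,[(x["score"],x["xy"],wpix(p,o,x["xy"],0.012 if t=="bay" else 0).round(4).tolist()) for x in bot.tip_of(t,p)[:4]])
hsv=cv2.cvtColor(p["pixels"],cv2.COLOR_RGB2HSV)
m=cv2.inRange(hsv,(105,130,50),(125,255,255))
k,l,st,c=cv2.connectedComponentsWithStats(m)
for i in range(1,k):
  if st[i,4]>300:
    ys,xs=np.nonzero(l==i)
    W=np.array([wpix(p,o,u,0.05)[:2] for u in zip(xs,ys)]).astype(np.float32)
    print(st[i],cv2.minAreaRect(W),W.min(0),W.max(0))
# bay from top view
a=bot.read_camera("top")
for u in((337.75,139.5),(354.25,143)): print("stud",pix2world(a,u,0.036).round(4))
for u in((284,117.7),(279.7,141.5),(367.2,134.5),(362.7,157.5)): print("screw",pix2world(a,u,0.012).round(4))
E
```

```text
1.85 [0.45398815 0.22517144 0.17152607] [[-1.0, -0.003, 0.0], [-0.003, 1.0, 0.001], [-0.0, 0.001, -1.0]] [[309.70691629   0.         311.52681092]
 [  0.         309.70691629 197.53672958]
 [  0.           0.           1.        ]] [[0.001, -0.963, -0.269, 0.068], [1.0, 0.001, 0.001, 0.0], [-0.001, -0.269, 0.963, -0.143], [0.0, 0.0, 0.0, 1.0]]
blue_holder [(0.72, [312.7, 180.6], [0.4551, 0.2269, 0.0])]
bay [(0.79, [132.7, 308.3], [0.6281, -0.0183, 0.012])]
[ 284  141   56  100 3281] ((0.45479997992515564, 0.22583690285682678), (0.09119907766580582, 0.04820145666599274), 0.2684725224971771) [0.40915805 0.20162064] [0.5004724  0.24993967]
[ 560  219   80  181 8304] ((0.9262192249298096, 0.9944925308227539), (1.0392366647720337, 0.21955546736717224), 43.79169464111328) [0.4921751 0.6121707] [1.2253408 1.4333326]
stud [0.6222 0.0066 0.036 ]
stud [ 0.6121 -0.0356  0.036 ]
screw [0.692  0.1475 0.012 ]
screw [0.6267 0.159  0.012 ]
screw [ 0.6416 -0.0727  0.012 ]
screw [ 0.5795 -0.0587  0.012 ]
```

View pics/w1.png

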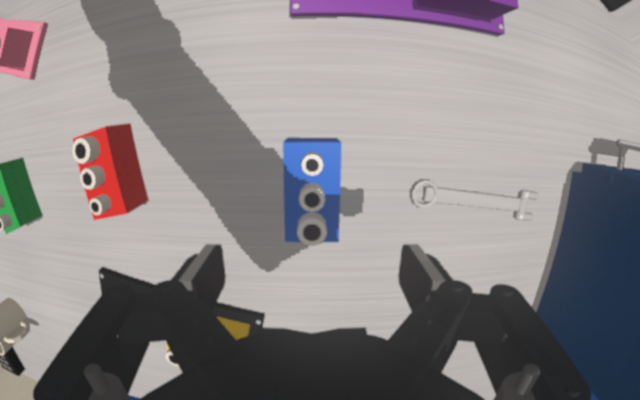

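Wrist view: blue holder centred at (312,190) between the open fingers, nothing else near it. It measures (0.455, 0.226), so I'm descending and gripping.

Request:
{"api": "jog_arm", "payload": {"motion": [[0, 0, 0, -1, 0, 45, 85], [0, 0, 0, -1, 0, 90, 85], [0, 0, 0, -1, 0, 125, 85], [0, 0, 0, -1, 0, 148, 85], [0, 0, 0, -1, 0, 158, 85], [0, 0, 0, -1, 0, 158, 85], [0, 0, 0, -1, 0, 158, 40], [0, 0, 0, -1, 0, 158, 40], [0, 0, 0, -1, 0, 158, 40], [0, 0, 0, -1, 0, 158, 40]], "grip_force": 80}}

```text
t: 3.3
eef_pos: [0.4562, 0.2241, 0.0145]
tool_rot: [0.001, -0.0, 1.0, 0.001]
contact_force: [-1.2, 0.6, 6.2]
gripper_width: 0.576
grasp_force: 82.7
```

Request:
{"api": "jog_arm", "payload": {"motion": [[0, 0, 0, 0, 0, 0, 40], [0, 0, 0, 0, 0, 0, 40], [0, 0, 0, 0, 0, -30, 40], [0, 0, 0, 0, 0, -70, 40], [0, 0, 0, 0, 0, -110, 40], [0, 0, 0, 0, 0, -140, 40], [0, 0, 0, 0, 0, -140, 40], [0, 0, 0, 0, 0, -140, 40]]}}

```text
t: 4.3
eef_pos: [0.4547, 0.2231, 0.1527]
tool_rot: [-0.0, -0.0, 1.0, -0.0]
contact_force: [-0.0, -0.4, -3.1]
gripper_width: 0.577
grasp_force: 83.3
```

Gripped (opening 49 mm) and lifted. Moving to a viewing pose 60 mm short of the bay along the row, turned to match it.

Request:
{"api": "jog_arm", "payload": {"motion": [[0, 0, -0.16, -20, -20, 0, 40], [0, 0, -0.32, -40, -40, 0, 40], [0, 0, -0.48, -65, -65, 0, 40], [0, 0, -0.64, -90, -90, 0, 40], [0, 0, -0.8, -115, -115, 0, 40], [0, 0, -0.96, -140, -140, 0, 40], [0, 0, -1.12, -160, -160, 0, 40], [0, 0, -1.28, -178, -178, 0, 40], [0, 0, -1.35, -178, -178, 0, 40], [0, 0, -1.35, -178, -178, 0, 40]]}}

```text
t: 5.55
eef_pos: [0.6323, 0.0451, 0.1511]
tool_rot: [-0.001, -0.624, 0.781, 0.001]
contact_force: [-0.4, 0.1, -1.2]
gripper_width: 0.573
grasp_force: 83.3
```

Request:
{"api": "jog_arm", "payload": {"motion": [[0, 0, 0, 0, 0, 0, 40], [0, 0, 0, 0, 0, 0, 40]]}}

```text
t: 5.8
eef_pos: [0.633, 0.046, 0.1529]
tool_rot: [-0.0, -0.625, 0.781, 0.0]
contact_force: [-1.1, 0.1, -1.4]
gripper_width: 0.58
grasp_force: 83.3
```

```bash
python3 - <<'E'
from h import *
o,p=wshot();print(o["t"],o["eef_pos"],rot(o).round(3).tolist(),o["q"],o["gripper_width"])
save(p,"w2.png")
for t,z in(("bay",.012),("blue_holder",o["eef_pos"][2]-.0145)):
  print(t,[(x["score"],x["xy"],wpix(p,o,x["xy"],z).round(4).tolist()) for x in bot.tip_of(t,p)[:4]])
E
```

```text
5.8 [0.63302376 0.04604038 0.1529051 ] [[-0.219, -0.976, -0.001], [-0.976, 0.219, 0.0], [0.0, 0.001, -1.0]] [-0.05634647  0.49595448 -0.15506166  1.71972902  0.09139267  0.9336381
  2.67354152] 0.5804215740987919
bay [(0.76, [592.2, 274.5], [0.2379, 0.273, 0.012]), (0.57, [309.8, 121.0], [0.6207, -0.0135, 0.012])]
blue_holder [(0.91, [311.3, 240.4], [0.6329, 0.0467, 0.1384])]
```

View pics/w2.png

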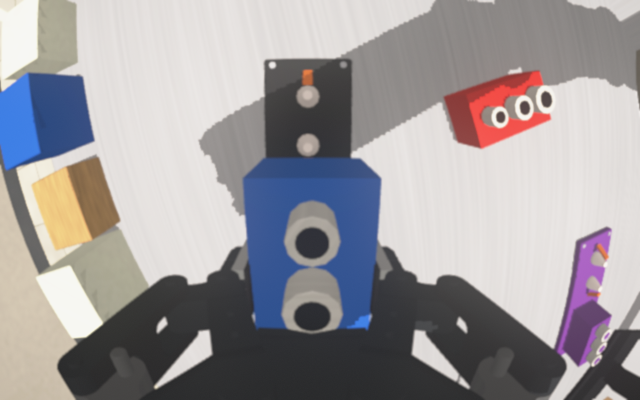

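Wrist view: bare studs at (308,97) and (308,145), parallel to the held holder (centre column about 312). The dock is the black one.

```bash
python3 - <<'E'
from h import *
o,p=wshot();M=rot(o)
f=lambda u,z:(M.T@(wpix(p,o,u,z)-o["eef_pos"])*1000).round(1)
for u in((308,97),(308,145)): print("stud",f(u,.034))
for u in((271,65),(345,65),(265,157),(351.5,157)): print("plate",f(u,.012))
print("holder origin net",f((311.3,240.4),o["eef_pos"][2]-.0145))
# held holder's top face edges, block top 36 mm above tip
zt=o["eef_pos"][2]+.0355
for u in((245,179),(380,179)): print("holder top corner",f(u,zt))
E
```

```text
stud [ 81.7  -2.5 119.3]
stud [ 40.9  -2.5 119.3]
plate [113.2 -36.3 141.3]
plate [113.1  30.7 141.3]
plate [ 27.7 -42.9 141.3]
plate [ 27.6  37.7 141.3]
holder origin net [-0.7  0.3 14.5]
holder top corner [ 45.  -23.7 -35.5]
holder top corner [ 45.   25.1 -35.5]
```

Request:
{"api": "jog_arm", "payload": {"motion": [[0, 0, 0, 30, -2, 0, 40], [0, 0, 0, 61, -3, 0, 40], [0, 0, 0, 61, -3, 30, 40], [0, 0, 0, 61, -3, 60, 40], [0, 0, 0, 61, -3, 85, 40], [0, 0, 0, 61, -3, 95, 40], [0, 0, 0, 61, -3, 105, 40], [0, 0, 0, 61, -3, 112, 40], [0, 0, 0, 61, -3, 112, 40]], "grip_force": 100}}

```text
t: 7.12
eef_pos: [0.623, -0.0146, 0.0412]
tool_rot: [-0.0, -0.625, 0.781, 0.0]
contact_force: [-0.1, -0.1, -2.1]
gripper_width: 0.572
grasp_force: 105.4
```

Request:
{"api": "jog_arm", "payload": {"motion": [[0, 0, 0, 0, 0, 4, 40], [0, 0, 0, 0, 0, 7, 40], [0, 0, 0, 0, 0, 10, 40], [0, 0, 0, 0, 0, 12, 40], [0, 0, 0, 0, 0, 14, 40], [0, 0, 0, 0, 0, 15, 40], [0, 0, 0, 0, 0, 15, 40]]}}

```text
t: 8.0
eef_pos: [0.6236, -0.0148, 0.0267]
tool_rot: [0.0, -0.625, 0.781, -0.0]
contact_force: [1.5, -1.3, 4.7]
gripper_width: 0.569
grasp_force: 106.3
```

Request:
{"api": "jog_arm", "payload": {"motion": [[0, 0, 0, 0, 0, 1, 40], [0, 0, 0, 0, 0, 2, 40], [0, 0, 0, 0, 0, 2.5, 40], [0, 0, 0, 0, 0, 2.5, 40]]}}

```text
t: 8.5
eef_pos: [0.6236, -0.0148, 0.0266]
tool_rot: [0.0, -0.625, 0.781, -0.0]
contact_force: [-6.0, -1.4, 25.8]
gripper_width: 0.568
grasp_force: 108.7
```

Hard stop at 26 N with the tip at the height expected for flush. Relaxing the press, releasing and lifting.

Request:
{"api": "jog_arm", "payload": {"motion": [[0, 0, 0, 0, 0, -2, 40], [0, 0, 0, 0, 0, -2, 85], [0, 0, 0, 0, 0, -2, 85], [0, 0, 0, 0, 0, -2, 85], [0, 0, 0, 0, 0, -20, 85], [0, 0, 0, 0, 0, -60, 85], [0, 0, 0, 0, 0, -110, 85], [0, 0, 0, 0, 0, -150, 85], [0, 0, 0, 0, 0, -150, 85], [0, 0, 0, 0, 0, -150, 85]]}}

```text
t: 9.75
eef_pos: [0.6227, -0.0147, 0.1741]
tool_rot: [0.0, -0.625, 0.781, -0.0]
contact_force: [-0.1, -0.3, -0.5]
gripper_width: 0.999
grasp_force: 0.0
```

```bash
python3 - <<'E'
from h import *
o,p=wshot();a=bot.read_camera("scene");print(o["t"],o["contact_force"],o["gripper_width"])
print([(x["score"],wpix(p,o,x["xy"],.012).round(4).tolist()) for x in bot.tip_of("blue_holder",p)[:2]])
s=cv2.resize(a["pixels"][180:320,180:330],(450,420),interpolation=cv2.INTER_CUBIC)
w=p["pixels"][60:340,180:460]; w=cv2.resize(w,(330,330)); w=cv2.copyMakeBorder(w,0,90,0,0,cv2.BORDER_CONSTANT)
cv2.imwrite("pics/end.png",np.hstack([s,w])[:,:,::-1])
E
```

```text
9.75 [-0.12752365 -0.29556131 -0.45210226] 0.999429327096663
[(0.63, [0.6211, -0.0138, 0.012])]
```

View pics/end.png

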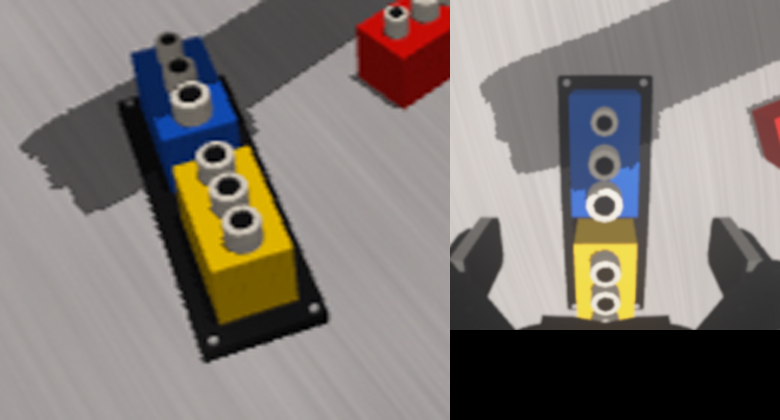

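The holder sits aligned over the studs next to the yellow one, at the same level, with the fingers clear of everything. Handing in.

```bash
python3 -c "
from station import bot
print(bot.hand_in())"
```

```text
the job is handed in; nothing more can be done
None
```

The blue holder is pressed onto the black dock's two bare studs, released, and handed in at about 10 s. It met a firm stop at 26 N at the flush height, measured within about 2 mm of the bay centre, and the robot never went near the red or green holder; the hand-in call returned no verdict.

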